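Latch the lid of the dry-goods bin

TASK

Close the toggle latch on top of the pantry bin: swing the wire bail over so that its crossbar is caught under the lip of the keeper on the sliding lid, then press the lever over past its centre, fully down, so that the lid is drawn tight against its gasket. Leave the latch closed by itself, and do not push the scoop, the salt shaker or the ramekin about.

Things in the scene. Friction and masses are not known exactly. Their poses are not given: they have to be found in the camera images.
- bin: White dry-goods bin fixed to the ledge, 360 long (its own x) x 200 wide x 100 high, wooden top at height 100. Origin: centre of its underside, z up. Its own +x runs along the latch from the lever pivot to the keeper. The -x half of the top is a fixed deck that carries the latch base (steel plate and two cheeks, 32 high); the +x half is the sliding lid.
- lever_pivot (a point): Axis of the latch lever, on the centre line of the bin, 24 above its top, at bin x = -55, y = 0. The axis is parallel to the bin's y. Axes as the bin's.
- lever (a joint): Angle of the latch lever (rad). 0: straight up; positive leans away from the keeper (bin -x); negative towards it (stop at -0.8). Closed, flat on its stop: 1.68; dead centre near 1.5. Stiff hinge (about 0.08 N m): stays where left. With the bail hooked it meets the lid's pull from about 0.6 to dead centre (under 15 N at the thumb plate), then snaps over.
- lever_tip (a point): Free end of the lever, mid-thickness. The lever is a flat steel bar 8 thick, 22 wide, 105 long from its axis, with a wider thumb plate (34 wide, from 63 to 105 from the axis). Own z points along the lever; own x is normal to its face (up once the lever lies closed).
- bail (a joint): Angle of the wire bail relative to the lever (rad). The bail turns on a cross pin in the lever, 22 from the lever axis towards the tip. The bail's elevation above the bin's +x direction is lever + bail (rad); it runs from the pin towards the keeper. Stiff hinge (about 0.05 N m): it stays where it is left, and is carried along when the lever turns.
- bail_bar (a point): Middle of the bail's round crossbar (8 diameter, parallel to the bin's y). The crossbar is 132 from the pin; the two side wires (7 diameter) stand at y = +30 and -30 and pass either side of the lever. Axes: own x from the pin to the bar, own z square to it, up when the bail is level.
- bail_tab (a point): Grip point on the pull tab, 33 further out along the bail's own x than the bar and 29 up along its own z. The tab is a steel plate 20 wide along the bin's y, 9 thick, 48 long, bent up 60 degrees from the bail; pinched across its 20 mm width (fingers closing along the bin's y) it can turn freely about that line while it is carried.
- keeper_seat (a point): Where the middle of the crossbar sits when hooked, 12 above the lid. Axes as the bin's. The keeper on the lid: post 8 thick, 26 wide, 25 high, its +x face 4 from this point towards the lever; lip 6 thick at its top (underside 19 above the lid), overhanging to 4 beyond this point, away from the lever. The bar must come down outside the lip, then be drawn back under it towards the lever.
- lid (a joint): How far the sliding lid has been drawn towards the deck (m), to bin -x. 0: resting open on its springy gasket, as at the start; about 0.004 when the latch is closed. The gasket pushes back with 18 N per mm.
- scoop: Green plastic scoop lying on the ledge, 160 long, 56 wide, 30 high. Leave it alone.
- shaker: Glass salt shaker with a steel cap, standing, 52 diameter, 90 high. Leave it alone.
- ramekin: White ceramic ramekin, 84 diameter, 45 high. Leave it alone.

How it is judged:
By the outcome, as a careful person would: the job done as asked, in the order asked, and still so for the second after the job is handed in, with the robot touching nothing.
It also fails if it takes over 58 s, if anything falls off the work surface, if the arm or the gripper's body presses on something with over 40 N, if the wrist force passes 120 N, or if a joint passes its speed limit or range.

ROBOT

A 6-joint arm with a two-finger parallel gripper is mounted at the origin on the work surface. World frame = base frame: x ahead of the robot, y to its left, z up, the work surface at z = 0. Lengths are in m, angles in rad, forces in N, time in s.
With the tool pointing down it reaches from about 0.225 to 0.875 m from the base axis. Payload 3.4 kg.
Tool frame: the origin (TCP) lies at the very end of the fingers, on their centre line; the grasp point (between the pads) lies 19 mm behind it; z points along the fingers, y is the direction in which the jaws open and shut (so a half turn about z gives the same grasp; the last joint's range is limited). The gripper opens to 85 mm and grips with 20 to 120 N. Pads are 22 mm wide; open, the fingers measure 114 mm over their backs; the gripper's body (76 mm by 85 mm) begins 54 mm behind the grasp point. The pads swing forward as they close: fully open they stand 13 mm farther back than shut.
Start: joints at [1.016, 0.276, 1.505, -0, 1.361, -0.121], TCP at [0.242, 0.522, 0.231] pointing down, gripper open.
Joint ranges: [-2.89, 2.89], [-0.75, 2.08], [0.22, 2.7], [-1.18, 4.32], [0.11, 2.71], [-2.7, 2.7]. Speed limits (rad/s): [2.57, 2.57, 3.14, 3.14, 3.14, 3.14].

INTERFACE

Orientations are given as a unit quaternion [w, x, y, z].
In Python, from rig import telemetry, imaging, manip, finder gives the robot as it stands.
- The arm moves only by the tool arm_command, never from a script. Its argument "steps" is a list of rows, each a list of 3 entries, a list of its own where there are three numbers: the turn, a rotation vector about the world's x, y, z in rad, then the shift along the world's x, y, z in mm, then the closure in counts, from 0 (fully open) to 255 (shut). In form: [[[rx, ry, rz], [dx, dy, dz], grip], ...]. A call has 1 to 20 rows; each row shifts and turns the commanded pose from where the row before left it; what a row does not reach is not made up. A row lasts 1/8 s, in which the tool goes at most 62.5 mm and 10.7 degrees, less where a joint would pass 70% of its speed; a pose out of reach is approached as far as the arm can. A call is refused whole if a number of a shift passes 62.5 or a number of a turn 0.188, either way. A call with a gripper value outside its range is refused whole. The fingers move at their own pace and stop on an object; "newtons" is the grip in N (left out, the last holds). Time passes only in rows, so rows that do not move let the fingers close. It gives the time, the measured TCP pose, the force and the opening at its end, in the units of the state.
- telemetry.get_state(): the state, without advancing time (a new reading comes with each control period).
- imaging.get_image(name): name is "scene" or "top" or "wrist"; returns the picture (384x512x3 uint8, blue, green, red); there is no depth.
- imaging.camera_params(name): a dict with "intrinsics" (3x3 intrinsics, pixels), "R" (3x3) and "t" (3): a world point X has camera coordinates R X + t. Camera axes: x right, y down, z forward; pixel columns grow to the right and rows downward; lengths in m; the calibration is good to about 2 mm. A picture is of the moment at which its call begins: read the wrist's pose just before it. camera_params takes no time and is no camera call; for the wrist camera it gives the pose at the moment of the call.
- manip.sign_off(): hands the job in, once; it reports no verdict.
Trained networks look in the newest picture that a camera, given by its name, has taken for a name from the list of things; names that differ only in an ending like _2 or _b are one class to them, and where a whole thing is asked for, a point or a joint stands for the part that bears it (a point fixed in the world has none). Each returns a list of dicts, best first, with "score" (0 to 1); they miss things now and then, are a little off and sometimes report something else, mostly with a low value. They report only what shows in the picture. A call takes as long as a camera call.
- finder.cut_out(camera, thing): "pixels" (384x512 bool, what is visible of it) and "extent" ([left, top, width, height] in pixels, round what is visible of it).
The state is a dict: "clock": time; "qpos": joint angles; "qd": joint speeds; "effort": joint torques, N m; "position": TCP position; "ee_rot": TCP orientation; "contact_force": force on the tool from outside, world axes, zero at the start; "moment": the same for the moment, N m; "width": finger opening in m.
Only numpy, scipy, OpenCV 4.12 (cv2) and the standard library are available. Lean on these libraries where they do the work, as an engineer would, in place of code of your own. Each camera call takes 0.05 s, during which the arm holds its last target.

## Working session

There is one attempt and no reset: what is moved stays moved. The work goes in short steps, Python scripts to look and compute and a tool call to move; the robot and the scene stay as the last step left them, time stands still between calls to the robot, and variables do not carry over. Pictures are saved under pics/ and viewed, and the job is handed in when it is done.

Besides the shell and the picture viewer there is one more tool, called after "Request:" in YAML: its name, and indented under it one key for each argument. arm_command: Moves the arm, as the interface text tells. Its arguments: {"type":"object","properties":{"steps":{"type":"array"},"newtons":{"type":"number"}},"required":["steps"]}

```bash
mkdir -p pics; ls; python3 - <<'E'
from rig import telemetry, imaging, manip, finder
import cv2
for n in ["scene","top","wrist"]:
    im=imaging.get_image(n); cv2.imwrite(f"pics/a_{n}.png",im)
    p=imaging.camera_params(n); print(n,p)
print(telemetry.get_state())
E
```

```text
pics
scene {'intrinsics': array([[377.68633017,   0.        , 255.9066721 ],
       [  0.        , 377.68633017, 196.29756869],
       [  0.        ,   0.        ,   1.        ]]), 'R': array([[-0.42573585,  0.9047524 ,  0.01311801],
       [ 0.52707571,  0.25975001, -0.8091484 ],
       [-0.73548635, -0.3375693 , -0.58745791]]), 't': array([ 0.14079435, -0.20367979,  1.23244242])}
top {'intrinsics': array([[352.96055741,   0.        , 257.81699928],
       [  0.        , 352.96055741, 194.48404124],
       [  0.        ,   0.        ,   1.        ]]), 'R': array([[ 0.04266887, -0.99907897, -0.00453721],
       [-0.97576832, -0.04069696, -0.21498825],
       [ 0.21460558,  0.01360057, -0.9766061 ]]), 't': array([0.11793309, 0.6016549 , 0.73613934])}
wrist {'intrinsics': array([[333.08002861,   0.        , 254.77575466],
       [  0.        , 333.08002861, 191.10245771],
       [  0.        ,   0.        ,   1.        ]]), 'R': array([[ 0.41976027,  0.907634  , -0.00135548],
       [ 0.87101743, -0.40240512,  0.28177785],
       [ 0.2552057 , -0.1194598 , -0.95947872]]), 't': array([-0.5739707 , -0.03644771,  0.37943414])}
{'clock': 0.15, 'qpos': array([ 1.01598904e+00,  2.76457122e-01,  1.50581865e+00,  1.87589952e-05,
        1.36069860e+00, -1.21041002e-01]), 'qd': array([ 0.00093203, -0.00053835, -0.00380879, -0.00091909, -0.00071185,
       -0.00121143]), 'effort': array([ 3.29210106e-04, -4.17146301e+01, -2.46032864e+01, -2.46060345e-04,
        7.57074449e-03, -2.99027909e-05]), 'position': array([0.2414858 , 0.52141377, 0.23064364]), 'ee_rot': array([-2.37692566e-04,  2.15188702e-01,  9.76572243e-01, -6.48744805e-04]), 'contact_force': array([ 0.20113582, -0.27293097, -0.19525269]), 'moment': array([-0.06261022, -0.05169572, -0.02682838]), 'width': 0.08556363603514215}
```

View pics/a_scene.png

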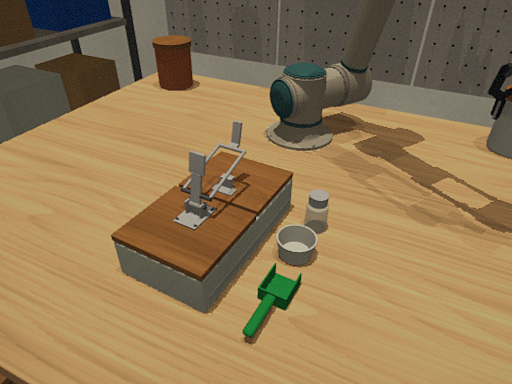

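View pics/a_top.png

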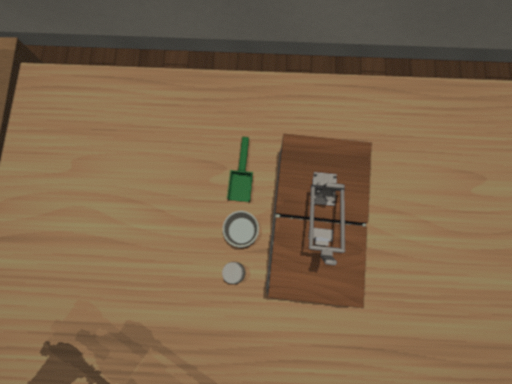

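View pics/a_wrist.png

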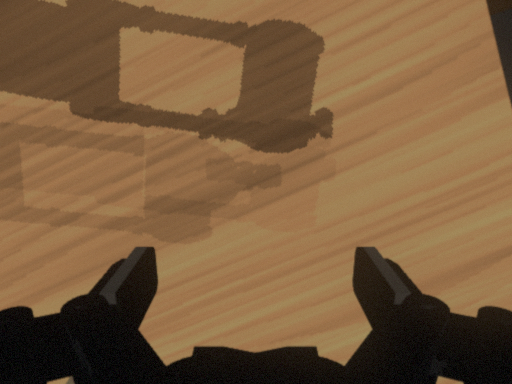

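```bash
cat > h.py <<'E'
import numpy as np, cv2
from rig import telemetry, imaging, manip, finder
def proj(P,X):
    X=np.atleast_2d(X); c=X@P['R'].T+P['t']; u=c@P['intrinsics'].T
    return u[:,:2]/u[:,2:]
def ray_plane(P,uv,z):
    d=np.linalg.inv(P['intrinsics'])@np.array([uv[0],uv[1],1.]); d=P['R'].T@d; o=-P['R'].T@P['t']
    return o+d*(z-o[2])/d[2]
E
python3 - <<'E'
from h import *
Ms={}
for n in ["scene","top"]:
    im=imaging.get_image(n)
    cv2.imwrite(f"pics/raw_{n}.png",im)
    for th in ["bin","lever","bail","scoop","shaker","ramekin","keeper_seat"]:
        try: r=finder.cut_out(n,th)
        except Exception as e: print(th,e); continue
        print(n,th,[(round(float(x['score']),2),x['extent']) for x in r][:3])
        if r:
            Ms[n+'_'+th]=r[0]['pixels']
np.savez('masks.npz',**Ms)
im=cv2.imread('pics/raw_scene.png')[100:310,100:320]; cv2.imwrite('pics/c_scene.png',cv2.resize(im,None,fx=2.8,fy=2.8,interpolation=cv2.INTER_CUBIC))
im=cv2.imread('pics/raw_top.png')[125:315,255:385]; cv2.imwrite('pics/c_top.png',cv2.resize(im,None,fx=3,fy=3,interpolation=cv2.INTER_CUBIC))
E
```

```text
scene bin [(0.72, [108.5, 121.1, 183.7, 190.4]), (0.61, [187.8, 121.1, 55.5, 76.8])]
scene lever [(0.63, [182.4, 119.0, 60.7, 89.4])]
scene bail [(0.64, [182.6, 150.7, 106.6, 62.5]), (0.57, [184.4, 118.2, 61.9, 77.7]), (0.52, [180.9, 120.6, 63.6, 86.8])]
scene scoop [(0.75, [244.9, 264.8, 55.1, 71.7])]
scene shaker [(0.78, [304.2, 188.8, 24.0, 44.8])]
scene ramekin [(0.59, [275.7, 224.9, 40.7, 40.8])]
scene keeper_seat [(0.62, [178.9, 154.1, 117.2, 64.5]), (0.38, [109.2, 120.5, 182.4, 192.3])]
top bin [(0.63, [223.2, 264.3, 22.1, 19.6]), (0.61, [264.4, 133.4, 106.6, 173.1])]
top lever [(0.73, [305.1, 181.4, 37.1, 83.0])]
top bail [(0.64, [312.3, 189.1, 31.2, 77.8])]
top scoop [(0.94, [229.7, 136.6, 23.5, 63.3])]
top shaker [(0.94, [222.1, 266.4, 22.8, 17.6])]
top ramekin [(0.71, [222.1, 210.3, 34.9, 36.5]), (0.41, [308.6, 185.2, 36.2, 82.3]), (0.19, [267.5, 218.3, 101.9, 91.2])]
top keeper_seat [(0.9, [266.8, 218.3, 102.0, 86.6])]
```

View pics/c_scene.png

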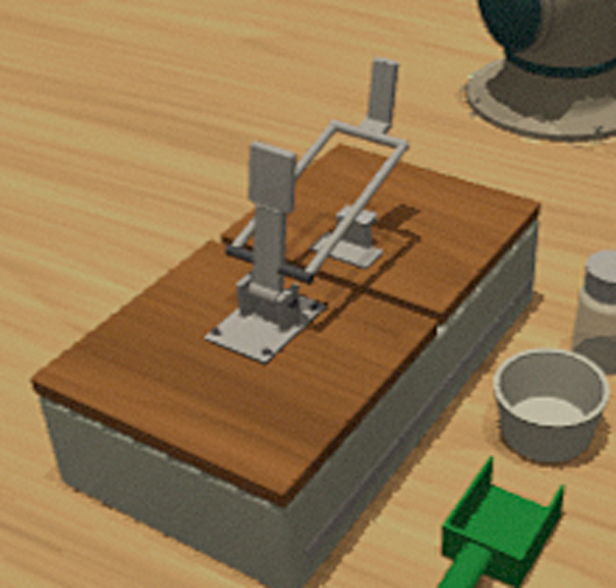

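View pics/c_top.png

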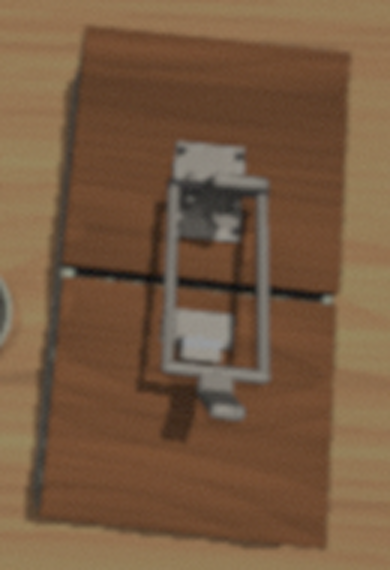

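```bash
cat >> h.py <<'E'
def bx(b,p):  # bin->world, b=[x,y,yaw] (bin z=0 at ledge)
    c,s=np.cos(b[2]),np.sin(b[2]); p=np.atleast_2d(p)
    return np.c_[b[0]+c*p[:,0]-s*p[:,1], b[1]+s*p[:,0]+c*p[:,1], p[:,2]]
def lev(th,r,y,n=0): # lever point r along, n along own x (normal)
    # closed th=pi/2: lever z=-x, own x = up
    return [-.055-r*np.sin(th)-0*n+n*np.cos(th)*-1*-1, y, .124+r*np.cos(th)+n*np.sin(th)]
def bail(th,ph,u,y,w=0):
    e=th+ph
    px,pz=-.055-.022*np.sin(th), .124+.022*np.cos(th)
    return [px+u*np.cos(e)-w*np.sin(e), y, pz+u*np.sin(e)+w*np.cos(e)]
def T(u,v): return (255+(u+.5)/3-.5,125+(v+.5)/3-.5)
def S(u,v): return (100+(u+.5)/2.8-.5,100+(v+.5)/2.8-.5)
E
cat > fit.py <<'E'
from h import *
from scipy.optimize import least_squares
PT=imaging.camera_params('top');PS=imaging.camera_params('scene')
h=.1
C=[[-.18,-.1,h],[-.18,.1,h],[.18,.1,h],[.18,-.1,h]]
t=np.array([T(83,27),T(350,52),T(326,547),T(38,520)])
s=np.array([S(285,497),S(35,385),S(340,148),S(540,207)])
def r1(b): return np.r_[(proj(PT,bx(b,C))-t).ravel(),(proj(PS,bx(b,C))-s).ravel()]
f=least_squares(r1,[.55,-.1,3.14]); b=f.x
print(b,np.round(f.fun.reshape(-1,2),1).tolist())
ts=np.array([T(165,371),T(268,379)]); 
ss=np.array([S(335,127),S(408,145),S(252,145),S(296,152)])
def r2(a):
    th,e=a; ph=e-th
    bp=[bail(th,ph,.132,-.03),bail(th,ph,.132,.03)]
    lp=[lev(th,.105,.017,-.004),lev(th,.105,-.017,-.004)]
    return np.r_[(proj(PT,bx(b,bp))-ts).ravel(),(proj(PS,bx(b,[bp[1],bp[0]]+lp))-ss).ravel()]
g=least_squares(r2,[0.,.3]); print('lever,elev',g.x,np.round(g.fun.reshape(-1,2),1).tolist())
th,e=g.x;ph=e-th
np.save('pose.npy',np.r_[b,g.x])
pts=dict(pin=bail(th,ph,0,0),bar=bail(th,ph,.132,0),tab=bail(th,ph,.165,0,.029),tip=lev(th,.105,0),pivot=[-.055,0,.124])
for k,v in pts.items():
    w=bx(b,v)[0]; print(k,np.round(w,4),proj(PT,w)[0].round(1),proj(PS,w)[0].round(1))
im=cv2.imread('pics/raw_scene.png'); im2=cv2.imread('pics/raw_top.png')
im=cv2.resize(im[100:310,100:320],None,fx=2.8,fy=2.8); im2=cv2.resize(im2[125:315,255:385],None,fx=3,fy=3)
L=[C[0],C[1],C[2],C[3]]+list(pts.values())+[bail(th,ph,.132,.03),bail(th,ph,.132,-.03)]
for X in L:
    p=proj(PS,bx(b,X))[0]; p=((p-100+.5)*2.8-.5).astype(int); cv2.circle(im,tuple(map(int,p)),3,(0,0,255),-1)
    p=proj(PT,bx(b,X))[0]; p=((p-[255,125]+.5)*3-.5).astype(int); cv2.circle(im2,tuple(map(int,p)),3,(0,0,255),-1)
o=np.zeros((600,800,3),np.uint8)
im=im[:588,:410+0] if 0 else cv2.resize(im,None,fx=.66,fy=.66)
o[:im.shape[0],:im.shape[1]]=im; im2=im2[:570,:390]; o[:570,410:410+im2.shape[1]]=im2
cv2.imwrite('pics/fit1.png',o)
E
python3 fit.py
```

```text
[0.54944177 0.00579749 3.08104389] [[-0.5, -1.6], [-0.7, -1.5], [1.1, 0.3], [-1.1, -1.3], [0.9, -0.8], [-1.6, -2.3], [-0.8, -2.5], [1.9, -2.1]]
lever,elev [-0.20869918  0.27267649] [[-0.1, -1.6], [-2.4, -1.0], [0.5, -0.1], [-0.6, 0.6], [0.2, -1.6], [0.2, 0.7]]
pin [0.5998 0.0027 0.1455] [326.2 187.2] [196.9 193.8]
bar [0.4729 0.0104 0.1811] [325.6 248.3] [232.2 148.4]
tab [0.449  0.0119 0.2179] [328.6 260.7] [237.9 127.5]
tip [0.5826 0.0038 0.2267] [333.9 185.8] [199.  151.7]
pivot [0.6043 0.0025 0.124 ] [324.5 187.5] [196.3 204.3]
```

View pics/fit1.png

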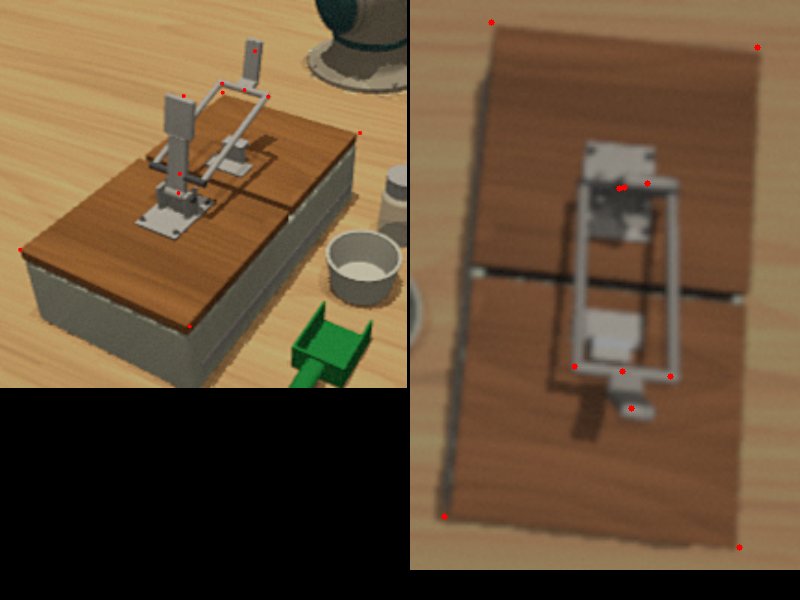

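```bash
python3 - <<'E'
exec(open('fit.py').read().split("ts=np")[0])
def r3(q): return np.r_[(proj(PT,bx(q[:3],C)+[0,0,q[3]])-t).ravel(),(proj(PS,bx(q[:3],C)+[0,0,q[3]])-s).ravel()]
f=least_squares(r3,[.55,-.1,3.14,0]); print(f.x,f.fun.reshape(-1,2).round(1).tolist())
b=f.x[:3]
for dz in (0,-.003,-.006):
  f=least_squares(lambda q:(proj(PT,bx(q,C)+[0,0,dz])-t).ravel(),b);print('top',f.x,f.fun.round(1))
  f=least_squares(lambda q:(proj(PS,bx(q,C)+[0,0,dz])-s).ravel(),b);print('scene',f.x,f.fun.round(1))
E
```

```text
[0.54944177 0.00579749 3.08104389] [[-0.5, -1.6], [-0.7, -1.5], [1.1, 0.3], [-1.1, -1.3], [0.9, -0.8], [-1.6, -2.3], [-0.8, -2.5], [1.9, -2.1]]
[ 0.54770705  0.0037901   3.0794275  -0.00696137] [[0.3, 0.3], [-0.6, 0.5], [0.9, 1.0], [-0.4, -0.7], [0.5, 1.1], [-1.0, -0.4], [-0.9, -0.5], [1.2, 0.0]]
top [0.54743483 0.00510946 3.07978238] [-0.1 -0.8 -0.3 -0.6  1.3  1.4 -0.9 -0.3]
scene [0.55278129 0.00770422 3.08158832] [ 0.9  1.1 -2.1 -0.8 -0.8 -1.8  2.1 -1.2]
top [0.54777264 0.00460208 3.0798525 ] [ 0.  -0.4 -0.5 -0.2  1.1  1.1 -0.7 -0.6]
scene [0.5502399  0.00583462 3.08046965] [ 0.7  0.9 -1.6 -0.8 -0.8 -1.3  1.7 -0.8]
top [0.54811137 0.00409469 3.07992214] [ 0.1 -0.  -0.7  0.1  1.   0.8 -0.5 -0.9]
scene [0.54769271 0.00396214 3.07935756] [ 0.6  0.7 -1.1 -0.8 -0.8 -0.9  1.3 -0.3]
```

Request:
arm_command:
  steps:
    - [[0, 0, 0.03], [9, -30, 15], 0]
    - [[0, 0, 0.03], [9, -40, 15], 0]
    - [[0, 0, 0.03], [9, -40, 15], 0]
    - [[0, 0, 0.03], [9, -40, 15], 0]
    - [[0, 0, 0.03], [9, -40, 10], 0]
    - [[0, 0, 0.03], [9, -40, 0], 0]
    - [[0, 0, 0.03], [9, -40, 0], 0]
    - [[0, 0, 0.03], [9, -40, 0], 0]
    - [[0, 0, 0.03], [9, -40, 0], 0]
    - [[0, 0, 0.03], [9, -40, 0], 0]
    - [[0, 0, 0.03], [9, -40, 0], 0]
    - [[0, 0, 0.03], [9, -40, 0], 0]
    - [[0, 0, 0.01], [9, -40, 0], 0]
    - [[0, 0, 0], [0, -2, 0], 0]
    - [[0, 0, 0], [0, 0, 0], 0]

```text
clock: 2.82
position: [0.3585, 0.0101, 0.3013]
ee_rot: [-0.0, 0.032, 0.999, 0.0]
contact_force: [-0.3, -0.0, -0.2]
width: 0.0855
```

```bash
cat > look.py <<'E'
import sys
from h import *
n=sys.argv[1]
s=telemetry.get_state(); P=imaging.camera_params('wrist'); im=imaging.get_image('wrist')
np.savez('w_%s.npz'%n,**P); cv2.imwrite('pics/w_%s_raw.png'%n,im)
cv2.imwrite('pics/w_%s.png'%n,cv2.resize(im,(768,576),interpolation=cv2.INTER_CUBIC))
print(s['clock'],s['position'],s['ee_rot'],s['contact_force'],s['width'])
E
python3 look.py 1
```

```text
2.825 [0.35845569 0.01009184 0.30131202] [-1.40863858e-04  3.23377838e-02  9.99476877e-01  4.68940236e-04] [-0.34400959 -0.02512016 -0.18445697] 0.08547710317595714
```

View pics/w_1.png

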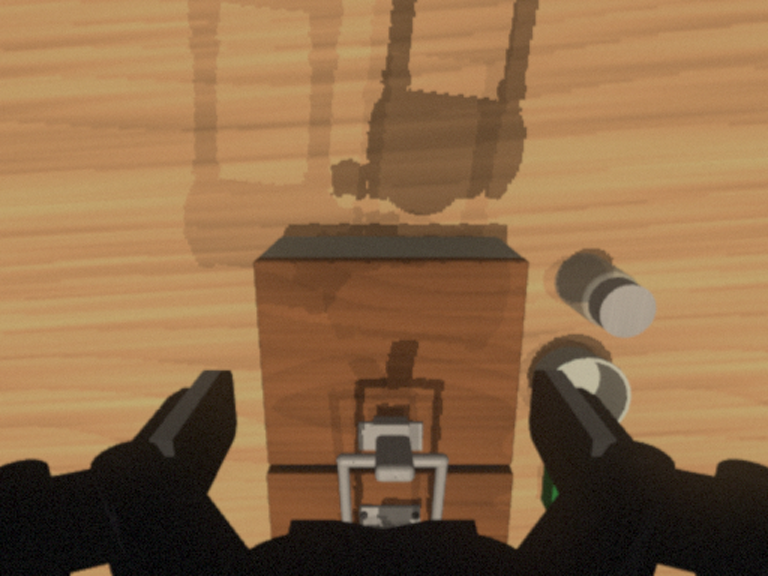

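```bash
python3 - <<'E'
exec(open('fit.py').read().split("ts=np")[0])
W=dict(np.load('w_1.npz'))
r=lambda *l:np.array([( (u+.5)/1.5-.5,(v+.5)/1.5-.5) for u,v in l])
wc=r((527,261),(255,259)); 
A=ray_plane(W,wc[0],.1);B=ray_plane(W,wc[1],.1);print(A,B,np.linalg.norm(A-B))
g=r((267,466),(512,466));print([ray_plane(W,x,.1) for x in g])
Cw=[C[3],C[2]]
def r3(q): return np.r_[(proj(PT,bx(q[:3],C)+[0,0,q[3]])-t).ravel(),(proj(PS,bx(q[:3],C)+[0,0,q[3]])-s).ravel(),2*(proj(W,bx(q[:3],Cw)+[0,0,q[3]])-wc).ravel()]
f=least_squares(r3,[.55,0,3.14,0]); print(f.x,f.fun.reshape(-1,2).round(1).tolist())
for fx in(0,-.003): 
  f=least_squares(lambda q:r3(np.r_[q,fx]),[.55,0,3.14]); print(f.x,f.fun.reshape(-1,2).round(1).tolist())
b=f.x
wb=r((340,461),(447,459)) # bar ends (outer)
wt=r((394,476)) # tab lower end ~ top edge
ts=np.array([T(165,371),T(268,379)]); ss=np.array([S(335,127),S(408,145),S(252,145),S(296,152)])
def r2(a):
    th,e=a[:2]; ph=e-th; o=[a[2],a[3],0]
    bp=[bail(th,ph,.132,-.03),bail(th,ph,.132,.03)]
    lp=[lev(th,.105,.017,-.004),lev(th,.105,-.017,-.004)]
    w=lambda p:bx(b,p)+o
    return np.r_[(proj(PT,w(bp))-ts).ravel(),(proj(PS,w([bp[1],bp[0]]+lp))-ss).ravel(),2*(proj(W,w([bp[1],bp[0]]))-wb).ravel(),100*a[2:]]
q=least_squares(r2,[0.,.3,0,0]); print(q.x,q.fun.round(1).tolist())
th,e=q.x[:2];ph=e-th
for k,p in dict(bar=bail(th,ph,.132,0),tab=bail(th,ph,.165,0,.029),seat=[.0587,0,.112]).items():
  w=bx(b,p)[0]+[q.x[2],q.x[3],0];print(k,w.round(4),((proj(W,w)[0]+.5)*1.5-.5).round(0))
E
```

```text
[0.54944177 0.00579749 3.08104389] [[-0.5, -1.6], [-0.7, -1.5], [1.1, 0.3], [-1.1, -1.3], [0.9, -0.8], [-1.6, -2.3], [-0.8, -2.5], [1.9, -2.1]]
[0.37461742 0.11162688 0.1       ] [ 0.3608345  -0.08016881  0.1       ] 0.19229029915300042
[array([ 0.53062072, -0.09366834,  0.1       ]), array([0.54328515, 0.10253427, 0.1       ])]
[ 0.54911911  0.00359745  3.07430777 -0.00914931] [[0.7, -0.1], [-0.5, 0.5], [0.3, 0.3], [-0.7, -1.8], [-0.6, 2.5], [-1.6, 0.6], [-0.8, 0.5], [1.1, 1.3], [2.4, -1.4], [-2.5, 0.1]]
[0.54796406 0.00450968 3.07816265] [[0.3, -1.1], [0.1, -0.7], [1.5, 1.2], [-0.8, -0.7], [0.3, -1.7], [-1.7, -3.2], [-0.7, -2.9], [1.7, -2.4], [7.7, -0.4], [-6.7, 2.6]]
[0.54834849 0.00421491 3.0769092 ] [[0.4, -0.8], [-0.1, -0.3], [1.1, 0.9], [-0.8, -1.1], [0.0, -0.3], [-1.6, -1.9], [-0.7, -1.8], [1.5, -1.2], [5.9, -0.7], [-5.3, 1.8]]
[-0.1690825   0.3056623  -0.00315997  0.00062899] [0.6, -0.7, -1.4, 0.1, 0.7, -2.5, -0.5, -1.9, -0.4, -2.1, -0.4, 0.2, 4.9, -1.3, -4.6, 1.4, -0.3, 0.1]
bar [0.4708 0.0097 0.1854] [394. 460.]
tab [0.4481 0.0111 0.223 ] [396. 467.]
seat [0.4866 0.0086 0.112 ] [391. 418.]
```

Request:
arm_command:
  newtons: 40
  steps:
    - [[0, 0, 0], [30, 0.5, 0], 0]
    - [[0, 0, 0], [30, 0.5, 0], 0]
    - [[0, 0, 0], [30, 0, 0], 0]
    - [[0, 0, 0], [0, 0, -25], 0]
    - [[0, 0, 0], [0, 0, -25], 0]
    - [[0, 0, 0], [0, 0, -25], 0]
    - [[0, 0, 0], [0, 0, -15], 0]
    - [[0, 0, 0], [0, 0, -10], 0]
    - [[0, 0, 0], [0, 0, 0], 0]

```text
clock: 4.0
position: [0.4486, 0.0112, 0.2011]
ee_rot: [-0.0, 0.032, 1.0, 0.0]
contact_force: [-0.5, -0.6, 0.5]
width: 0.0849
```

```bash
python3 look.py 2; python3 - <<'E'
from h import *
im=imaging.get_image('scene'); cv2.imwrite('pics/s2.png',cv2.resize(im[60:310,100:400],None,fx=2.4,fy=2.4,interpolation=cv2.INTER_CUBIC))
E
```

```text
4.0 [0.44855018 0.01115529 0.20112522] [-2.87838413e-04  3.15779366e-02  9.99501245e-01  1.11378929e-04] [-0.4599928  -0.59708041  0.52725521] 0.08494060479978273
```

View pics/w_2.png

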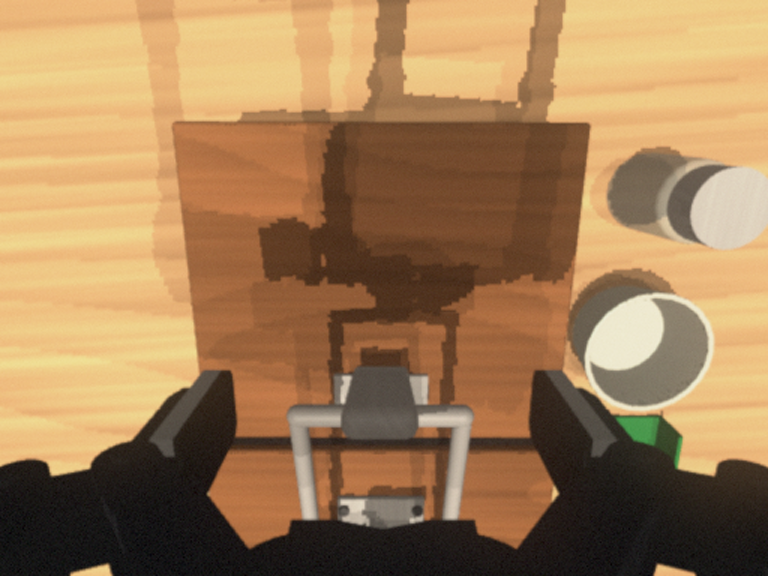

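View pics/s2.png

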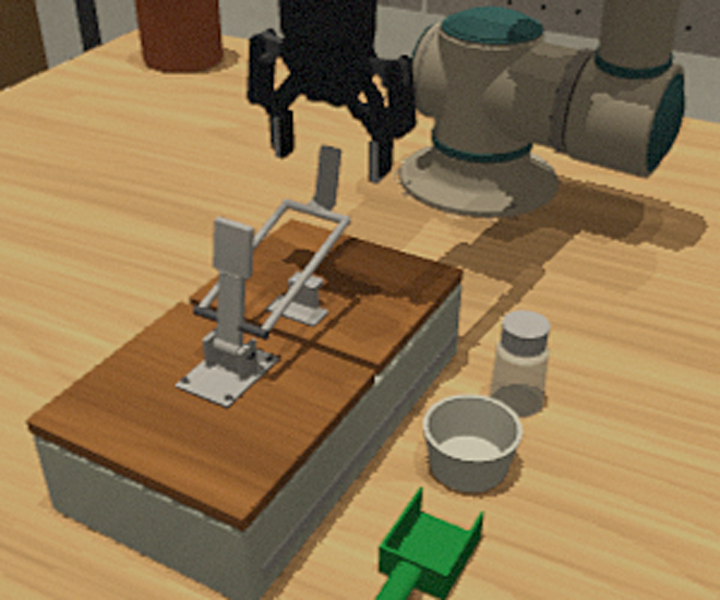

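```bash
python3 - <<'E'
from h import *
PS=imaging.camera_params('scene');W=dict(np.load('w_2.npz'))
for p in ([.4486,.0112,.201],[.4486,.0112,.214],[.4486,.0112,.220],[.4356,.0112,.22],[.4708,.0097,.1854]): print(p,((proj(PS,p)[0]-[100,60]+.5)*2.4-.5).round(),((proj(W,p)[0]+.5)*1.5-.5).round())
# bar: width 60mm apparent
r=lambda *l:np.array([( (u+.5)/1.5-.5,(v+.5)/1.5-.5) for u,v in l])
wb=r((293,415),(468,415))
for z in (.175,.18,.185,.19):
  A,B=[ray_plane(W,x,z) for x in wb];print(z,A.round(4),B.round(4),np.linalg.norm(A-B))
for v in(370,405,438):
  for z in (.2,.22,.235):print(v,z,ray_plane(W,r((380,v))[0],z).round(4))
E
```

```text
[0.4486, 0.0112, 0.201] [331. 180.] [383. 379.]
[0.4486, 0.0112, 0.214] [331. 167.] [383. 400.]
[0.4486, 0.0112, 0.22] [331. 160.] [383. 411.]
[0.4356, 0.0112, 0.22] [338. 154.] [380. 368.]
[0.4708, 0.0097, 0.1854] [318. 207.] [382. 416.]
0.175 [ 0.4745 -0.0247  0.175 ] [0.4787 0.0419 0.175 ] 0.06672586480455439
0.18 [ 0.4716 -0.0235  0.18  ] [0.4757 0.0412 0.18  ] 0.06475252009586317
0.185 [ 0.4687 -0.0223  0.185 ] [0.4727 0.0404 0.185 ] 0.06277917538717193
0.19 [ 0.4658 -0.0211  0.19  ] [0.4696 0.0396 0.19  ] 0.0608058306784807
370 0.2 [0.4458 0.0105 0.2   ]
370 0.22 [0.4362 0.0113 0.22  ]
370 0.235 [0.429  0.0118 0.235 ]
405 0.2 [0.4582 0.0097 0.2   ]
405 0.22 [0.4468 0.0106 0.22  ]
405 0.235 [0.4383 0.0112 0.235 ]
438 0.2 [0.4703 0.009  0.2   ]
438 0.22 [0.4573 0.0099 0.22  ]
438 0.235 [0.4475 0.0106 0.235 ]
```

Request:
arm_command:
  newtons: 40
  steps:
    - [[0, 0, 0], [0, -0.5, 0], 120]
    - [[0, 0, 0], [0, 0, 0], 170]
    - [[0, 0, 0], [0, 0, 0], 255]
    - [[0, 0, 0], [0, 0, 0], 255]
    - [[0, 0, 0], [0, 0, 0], 255]
    - [[0, 0, 0], [0, 0, 0], 255]

```text
clock: 4.85
position: [0.4486, 0.0103, 0.2014]
ee_rot: [-0.0, 0.032, 0.999, 0.0]
contact_force: [-0.4, 0.5, 0.7]
width: 0.0192
```

```bash
python3 look.py 3
```

```text
4.85 [0.44864288 0.01028108 0.20137982] [-4.11642055e-06  3.19058480e-02  9.99490878e-01  4.51657174e-05] [-0.40400866  0.53895389  0.71566112] 0.019181551353392973
```

View pics/w_3.png

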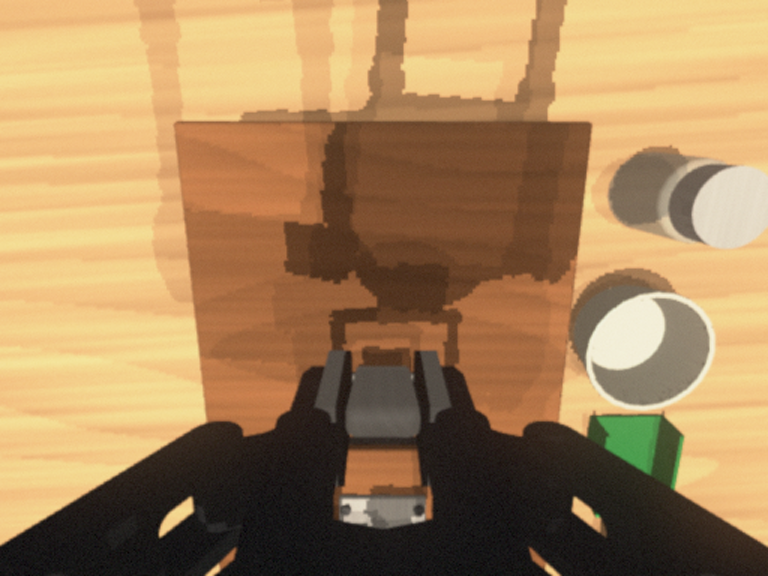

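```bash
python3 - <<'E'
from h import *
from scipy.optimize import least_squares, brentq
yaw=3.077
tab=lambda th,e:np.array(bail(th,e-th,.165,0,.029))[[0,2]]
bar=lambda th,e:np.array(bail(th,e-th,.132,0))[[0,2]]
for th0 in(-.21,-.17):
  print('start',tab(th0,.29),bar(th0,.29))
  for e in np.arange(.29,-.36,-.08):
    print(round(e,2),((tab(th0,e)-tab(th0,.29))*1e3).round(1),(bar(th0,e)*1e3).round(1))
th0=-.19
print('pull')
ef=lambda th,z:brentq(lambda e:bar(th,e)[1]-z,-.8,.5)
for th in (-.19,0,.2,.4,.5,.6,.65,.7):
  e=ef(th,.111);print(th,round(e,3),(bar(th,e)*1e3).round(1),(tab(th,e)*1e3).round(1),((tab(th,e)-tab(th0,.29))*1e3).round(1))
E
```

```text
start [0.09940374 0.22048787] [0.07607431 0.18326237]
0.29 [0. 0.] [ 76.1 183.3]
0.21 [  5.5 -12.2] [ 78.7 173. ]
0.13 [ 10.  -24.8] [ 80.5 162.6]
0.05 [ 13.5 -37.8] [ 81.4 152.1]
-0.03 [ 16.  -50.9] [ 81.5 141.6]
-0.11 [ 17.4 -64.3] [ 80.8 131. ]
-0.19 [ 17.7 -77.7] [ 79.2 120.6]
-0.27 [ 16.9 -91. ] [ 76.8 110.3]
-0.35 [  15.1 -104.3] [ 73.6 100.3]
start [0.09853964 0.22065405] [0.0752102  0.18342856]
0.29 [0. 0.] [ 75.2 183.4]
0.21 [  5.5 -12.2] [ 77.8 173.2]
0.13 [ 10.  -24.8] [ 79.6 162.8]
0.05 [ 13.5 -37.8] [ 80.6 152.3]
-0.03 [ 16.  -50.9] [ 80.7 141.7]
-0.11 [ 17.4 -64.3] [ 79.9 131.2]
-0.19 [ 17.7 -77.7] [ 78.3 120.8]
-0.27 [ 16.9 -91. ] [ 75.9 110.5]
-0.35 [  15.1 -104.3] [ 72.7 100.4]
pull
-0.19 -0.265 [ 76.5 111. ] [116.  130.3] [ 17.  -90.2]
0 -0.268 [ 72.3 111. ] [111.8 130.2] [ 12.8 -90.4]
0.2 -0.265 [ 68. 111.] [107.5 130.3] [  8.5 -90.2]
0.4 -0.255 [ 64.2 111. ] [103.4 130.7] [  4.4 -89.8]
0.5 -0.247 [ 62.4 111. ] [101.5 131. ] [  2.6 -89.5]
0.6 -0.238 [ 60.8 111. ] [ 99.8 131.4] [  0.8 -89.2]
0.65 -0.233 [ 60.1 111. ] [ 98.9 131.6] [ -0.1 -89. ]
0.7 -0.228 [ 59.4 111. ] [ 98.1 131.8] [ -0.9 -88.8]
```

Request:
arm_command:
  steps:
    - [[0, 0, 0], [-3, 0.2, -6], 255]
    - [[0, 0, 0], [-2.5, 0.2, -6], 255]
    - [[0, 0, 0], [-2.5, 0.1, -6], 255]
    - [[0, 0, 0], [-2, 0.2, -6.5], 255]
    - [[0, 0, 0], [-2, 0.1, -6.5], 255]
    - [[0, 0, 0], [-1.5, 0.1, -6.5], 255]
    - [[0, 0, 0], [-1.5, 0.1, -6.5], 255]
    - [[0, 0, 0], [-1, 0.1, -6.5], 255]
    - [[0, 0, 0], [-1, 0, -6.5], 255]
    - [[0, 0, 0], [-0.5, 0, -7], 255]
    - [[0, 0, 0], [0, 0, -6.5], 255]
    - [[0, 0, 0], [0, 0, -6.5], 255]
    - [[0, 0, 0], [0, 0, 0], 255]
    - [[0, 0, 0], [0, 0, 0], 255]

```text
clock: 6.65
position: [0.4306, 0.0115, 0.124]
ee_rot: [-0.001, 0.032, 0.999, 0.0]
contact_force: [-2.5, 0.0, 0.1]
width: 0.0191
```

```bash
cat > look2.py <<'E'
import sys
from h import *
n=sys.argv[1]
s=telemetry.get_state(); P=imaging.camera_params('wrist'); im=imaging.get_image('wrist'); im2=imaging.get_image('scene'); im3=imaging.get_image('top')
np.savez('w_%s.npz'%n,**P)
for k,i in (('w',im),('s',im2),('t',im3)): cv2.imwrite('pics/%s_%s_raw.png'%(k,n),i)
o=np.zeros((600,800,3),np.uint8)
o[:360,:480]=cv2.resize(im,(480,360),interpolation=cv2.INTER_AREA)
o[360:,:320]=cv2.resize(im3[135:285,245:405],None,fx=2,fy=1.6,interpolation=cv2.INTER_CUBIC)[:240,:320]
c=im2[110:230,170:276]; o[:,480:]=cv2.resize(c,None,fx=3.02,fy=5,interpolation=cv2.INTER_CUBIC)[:600,:320] if 0 else 0
c=cv2.resize(im2[115:235,160:280],(460,460),interpolation=cv2.INTER_CUBIC); o[140:600,340:800]=c
o[:140,480:]=0
o[:360,:480][:140]=o[:140,:480]
o2=np.zeros((600,800,3),np.uint8); o2[:300,:400]=cv2.resize(im,(400,300),interpolation=cv2.INTER_AREA)
o2[300:600,:320]=cv2.resize(im3[140:290,250:410],(320,300),interpolation=cv2.INTER_CUBIC)
o2[100:500,400:800]=cv2.resize(im2[110:240,160:290],(400,400),interpolation=cv2.INTER_CUBIC)
cv2.imwrite('pics/m_%s.png'%n,o2)
print(s['clock'],s['position'].round(4),s['ee_rot'].round(3),s['contact_force'].round(1),s['moment'].round(2),s['width'])
E
python3 look2.py 4
```

```text
6.65 [0.4306 0.0115 0.124 ] [-0.001  0.032  0.999  0.   ] [-2.5  0.   0.1] [0.02 0.12 0.04] 0.019126285665741507
```

View pics/m_4.png

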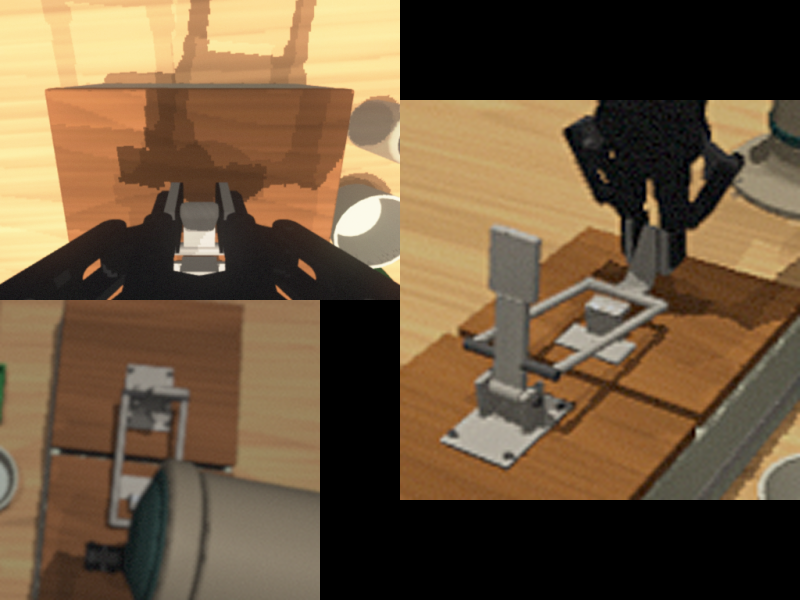

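```bash
python3 - <<'E'
from h import *
from scipy.optimize import least_squares
PS=imaging.camera_params('scene');PT=imaging.camera_params('top')
im=cv2.imread('pics/s_4_raw.png')
b=[.5480,.0042,3.0785]
K=lambda u,v:[160+(u+.5)/3.077-.5,110+(v-100+.5)/3.077-.5] if 0 else [160+(u-400+.5)/3.077-.5,110+(v-100+.5)/3.077-.5]
obs=np.array([K(588,283),K(664,303),K(492,228),K(541,238),K(466,343),K(558,375)])
# keeper lip: top face corners
kee=np.array([K(601,296),K(633,305)])
def m(a):
    th,e,ox,oy,oz=a
    p=[bail(th,e-th,.132,.03),bail(th,e-th,.132,-.03),lev(th,.105,.017,-.004),lev(th,.105,-.017,-.004),bail(th,e-th,0,.036),bail(th,e-th,0,-.036)]
    return bx(b,p)+[ox,oy,oz]
for s in (0,-.003,-.006):
  f=least_squares(lambda a:np.r_[(proj(PS,m(a))-obs).ravel(),300*(a[2:]-[0,0,s])],[-.2,-.2,0,0,s])
  th,e=f.x[:2];print(f.x.round(4),f.fun[:-3].round(1)); print('bar',(np.array(bail(th,e-th,.132,0))*1e3).round(1),'tab',(np.array(bail(th,e-th,.165,0,.029))*1e3).round(1))
G=np.array([.4306,.0115,.143]); d=(G-[b[0],b[1],0])[:2]; c,s_=np.cos(b[2]),np.sin(b[2]);print('grasp in bin',c*d[0]+s_*d[1],-s_*d[0]+c*d[1])
cv2.imwrite('pics/k4.png',cv2.resize(im[130:220,180:280],None,fx=6,fy=6,interpolation=cv2.INTER_CUBIC))
E
```

```text
[-0.2216 -0.1768  0.0008 -0.0007 -0.0018] [ 0.4 -0.5 -0.6  0.5 -0.1 -1.2 -0.3  0.3 -0.4 -0.1  1.1  0.7]
bar [ 79.8   0.  122.2] tab [117.4   0.  145. ]
[-2.242e-01 -1.750e-01 -1.000e-04 -1.400e-03 -2.700e-03] [ 0.3 -0.5 -0.6  0.5  0.  -1.1 -0.3  0.4 -0.3  0.   1.1  0.7]
bar [ 79.9   0.  122.5] tab [117.4   0.  145.3]
[-0.2269 -0.1732 -0.001  -0.0021 -0.0037] [ 0.3 -0.5 -0.7  0.4  0.1 -0.9 -0.2  0.6 -0.3  0.1  1.   0.8]
bar [ 80.    0.  122.7] tab [117.5   0.  145.6]
grasp in bin 0.11762668227779915 0.00011668897850402454
```

View pics/k4.png

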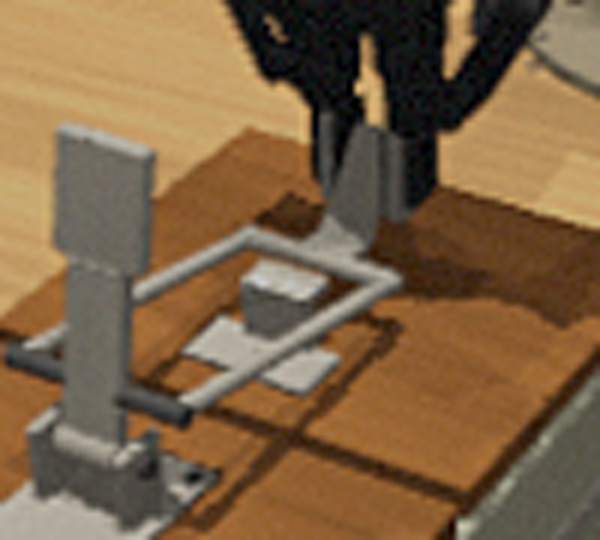

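Request:
arm_command:
  steps:
    - [[0, 0, 0], [0.3, 0, -4.5], 255]
    - [[0, 0, 0], [0.3, 0, -4.5], 255]
    - [[0, 0, 0], [0.3, 0, -4.5], 255]
    - [[0, 0, 0], [0, 0, 0], 255]
    - [[0, 0, 0], [2, -0.1, 0], 255]
    - [[0, 0, 0], [2, -0.1, 0], 255]
    - [[0, 0, 0], [2, -0.2, 0], 255]
    - [[0, 0, 0], [2, -0.1, 0], 255]
    - [[0, 0, 0], [2, -0.1, 0.2], 255]
    - [[0, 0, 0], [2, -0.2, 0.2], 255]
    - [[0, 0, 0], [2, -0.1, 0.2], 255]
    - [[0, 0, 0], [0, 0, 0], 255]

```text
clock: 8.3
position: [0.4444, 0.0106, 0.1108]
ee_rot: [-0.002, 0.032, 0.999, 0.0]
contact_force: [-5.8, 0.2, 0.2]
width: 0.019
```

```bash
python3 look2.py 5; python3 - <<'E'
import cv2
im=cv2.imread('pics/s_5_raw.png');cv2.imwrite('pics/k5.png',cv2.resize(im[130:220,180:280],None,fx=6,fy=6,interpolation=cv2.INTER_CUBIC))
E
```

```text
8.3 [0.4444 0.0106 0.1108] [-0.002  0.032  0.999  0.   ] [-5.8  0.2  0.2] [-0.    0.72 -0.02] 0.019002214325474158
```

View pics/k5.png

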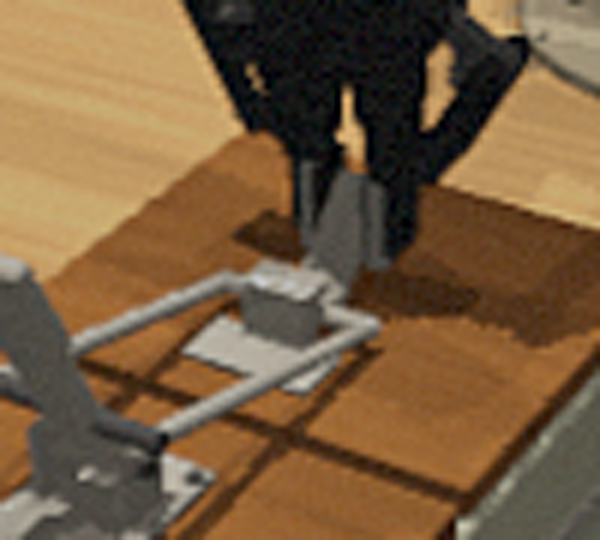

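Request:
arm_command:
  steps:
    - [[0, 0, 0], [1.5, -0.1, 0.2], 255]
    - [[0, 0, 0], [1.5, -0.1, 0.2], 255]
    - [[0, 0, 0], [1, 0, 0.2], 255]
    - [[0, 0, 0], [0, 0, 0], 255]

```text
clock: 8.95
position: [0.4472, 0.0104, 0.1109]
ee_rot: [-0.003, 0.032, 0.999, 0.0]
contact_force: [-6.1, 0.5, -0.9]
width: 0.0193
```

```bash
python3 look2.py 6; python3 - <<'E'
import cv2
im=cv2.imread('pics/s_6_raw.png');cv2.imwrite('pics/k6.png',cv2.resize(im[120:220,160:280],None,fx=6,fy=6,interpolation=cv2.INTER_CUBIC))
E
```

```text
8.95 [0.4472 0.0104 0.1109] [-0.003  0.032  0.999  0.   ] [-6.1  0.5 -0.9] [-0.01  1.01 -0.02] 0.01928396599756312
```

View pics/k6.png

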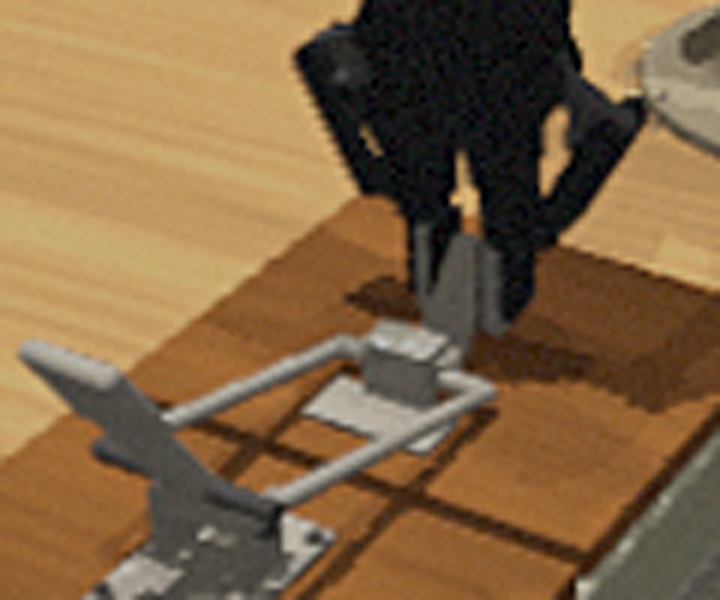

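```bash
python3 - <<'E'
from h import *
from scipy.optimize import least_squares
PS=imaging.camera_params('scene')
b=[.5480,.0042,3.0785]
K=lambda u,v:[160+(u+.5)/6-.5,120+(v+.5)/6-.5]
obs=np.array([K(345,345),K(492,388),K(25,345),K(118,385),K(98,450),K(280,520)])
def m(a):
    th,e,ox,oy,oz=a
    p=[bail(th,e-th,.132,.03),bail(th,e-th,.132,-.03),lev(th,.105,.017,0),lev(th,.105,-.017,0),bail(th,e-th,0,.036),bail(th,e-th,0,-.036)]
    return bx(b,p)+[ox,oy,oz]
f=least_squares(lambda a:np.r_[(proj(PS,m(a))-obs).ravel(),300*(a[2:]-[0,0,-.002])],[.6,-.2,0,0,0])
th,e=f.x[:2];print(f.x.round(4),f.fun[:-3].round(1)); print('bar',(np.array(bail(th,e-th,.132,0))*1e3).round(1),'tab',(np.array(bail(th,e-th,.165,0,.029))*1e3).round(1))
E
```

```text
[ 5.678e-01 -2.307e-01  6.000e-04 -1.000e-04 -2.700e-03] [-0.  -0.3 -0.7  0.3 -0.5  0.4  0.2 -0.6 -0.1  0.1  1.1 -0. ]
bar [ 61.7   0.  112.4] tab [100.4   0.  133.1]
```

Request:
arm_command:
  steps:
    - [[0, 0, 0], [1, -0.1, 0], 255]
    - [[0, 0, 0], [1, 0, 0], 255]
    - [[0, 0, 0], [0, 0, 0], 255]

```text
clock: 9.48
position: [0.4481, 0.0104, 0.1106]
ee_rot: [-0.005, 0.032, 0.999, 0.0]
contact_force: [-7.7, -0.1, -0.7]
width: 0.0189
```

Request:
arm_command:
  steps:
    - [[0, 0, 0], [1, 0, 0], 255]
    - [[0, 0, 0], [1, 0, 0], 255]
    - [[0, 0, 0], [0, 0, 0], 255]

```text
clock: 9.85
position: [0.4484, 0.0104, 0.1104]
ee_rot: [-0.006, 0.032, 0.999, 0.0]
contact_force: [-10.3, -0.3, 1.6]
width: 0.0195
```

```bash
python3 look2.py 7; python3 - <<'E'
import cv2
im=cv2.imread('pics/s_7_raw.png');cv2.imwrite('pics/k7.png',cv2.resize(im[120:220,160:280],None,fx=6,fy=6,interpolation=cv2.INTER_CUBIC))
E
```

```text
9.85 [0.4484 0.0104 0.1104] [-0.006  0.032  0.999  0.   ] [-10.3  -0.3   1.6] [-0.1   1.74 -0.03] 0.019524979507537493
```

View pics/k7.png

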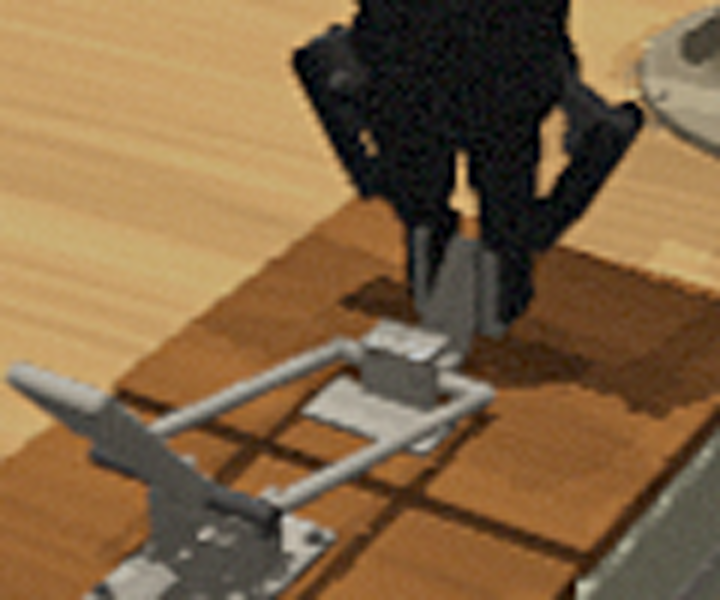

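Request:
arm_command:
  steps:
    - [[0, 0, 0], [-1.5, 0, 0], 180]
    - [[0, 0, 0], [-1.5, 0, 0], 90]
    - [[0, 0, 0], [0, 0, 0], 0]
    - [[0, 0, 0], [0, 0, 0], 0]
    - [[0, 0, 0], [0, 0, 0], 0]
    - [[0, 0, 0], [0, 0, 15], 0]
    - [[0, 0, 0], [0, 0, 25], 0]
    - [[0, 0, 0], [0, 0, 30], 0]
    - [[0, 0, 0], [0, 0, 30], 0]
    - [[0, 0, 0], [0, 0, 30], 0]
    - [[0, 0, 0], [0, 0, 0], 120]
    - [[0, 0, 0], [0, 0, 0], 255]

```text
clock: 11.5
position: [0.4505, 0.0102, 0.2412]
ee_rot: [-0.001, 0.032, 0.999, 0.0]
contact_force: [-0.9, -0.4, -0.8]
width: 0.0515
```

```bash
python3 look2.py 8; python3 - <<'E'
import cv2
im=cv2.imread('pics/s_8_raw.png');cv2.imwrite('pics/k8.png',cv2.resize(im[120:220,160:280],None,fx=6,fy=6,interpolation=cv2.INTER_CUBIC))
im=cv2.imread('pics/w_8_raw.png');cv2.imwrite('pics/k8w.png',cv2.resize(im,None,fx=1.5,fy=1.5,interpolation=cv2.INTER_CUBIC))
E
```

```text
11.5 [0.4505 0.0102 0.2412] [-0.001  0.032  0.999  0.   ] [-0.9 -0.4 -0.8] [ 0.03 -0.02 -0.01] 0.05151916658550899
```

View pics/k8.png

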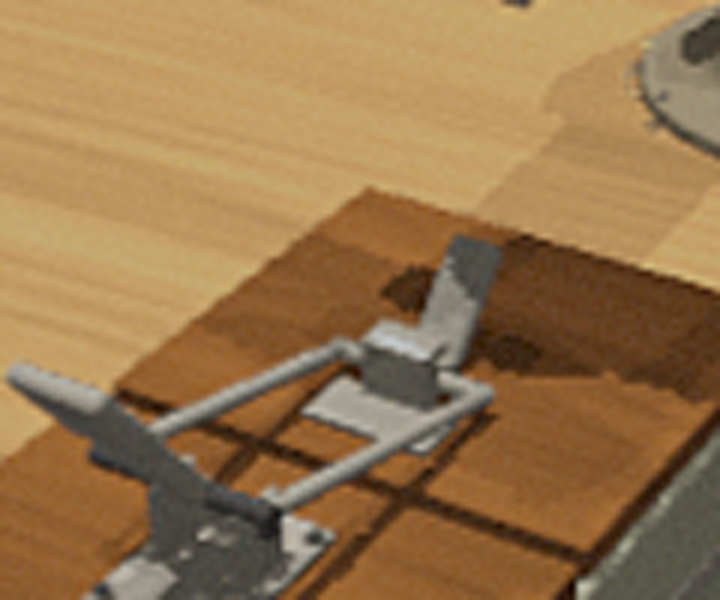

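View pics/k8w.png

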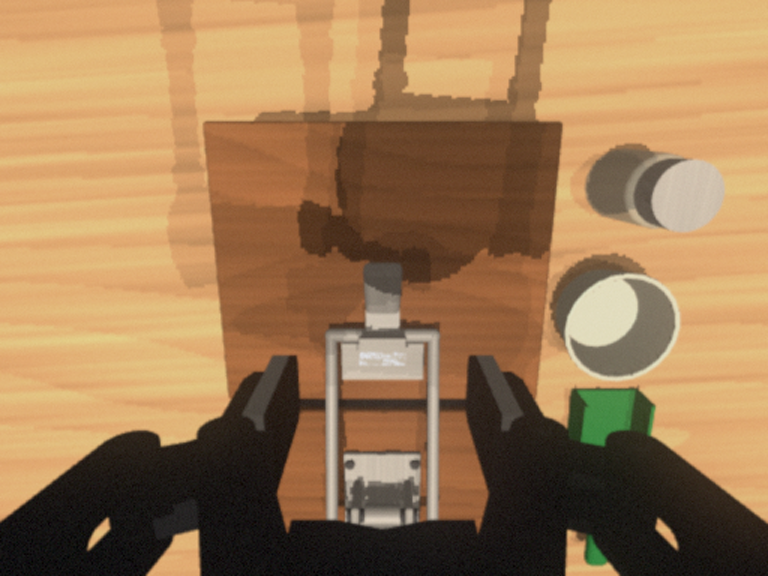

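```bash
python3 - <<'E'
from h import *
from scipy.optimize import least_squares
PS=imaging.camera_params('scene');W=dict(np.load('w_8.npz'))
b=[.5480,.0042,3.0785]
K=lambda u,v:[160+(u+.5)/6-.5,120+(v+.5)/6-.5]
obs=np.array([K(343,348),K(490,393),K(15,368),K(100,406),K(98,456),K(280,520)])
wobs=np.array([[ (u+.5)/1.5-.5,(v+.5)/1.5-.5] for u,v in((332,333),(434,333))])
def m(a):
    th,e,ox,oy,oz=a
    p=[bail(th,e-th,.132,.03),bail(th,e-th,.132,-.03),lev(th,.105,.017,0),lev(th,.105,-.017,0),bail(th,e-th,0,.036),bail(th,e-th,0,-.036)]
    return bx(b,p)+[ox,oy,oz]
f=least_squares(lambda a:np.r_[(proj(PS,m(a))-obs).ravel(),(proj(W,m(a)[:2])-wobs).ravel(),300*(a[2:]-[0,0,-.002])],[.6,-.2,0,0,0])
th,e=f.x[:2];print(f.x.round(4),f.fun[:-3].round(1)); print('bar',(np.array(bail(th,e-th,.132,0))*1e3).round(1))
for nm,p in dict(lipedgeTop=[.0627,0,.125],lipback=[.0467,0,.125],bar=bail(th,e-th,.132,0)).items(): print(nm,((proj(W,bx(b,p)+f.x[2:])[0]+.5)*1.5-.5).round(0))
P=lambda th,r=.085,n=.004:np.array(lev(th,r,0,n))
for t in np.arange(.6,1.81,.1): print(round(t,2),(P(t)*1e3).round(1)[[0,2]])
E
```

```text
[ 6.470e-01 -2.377e-01 -5.000e-04 -0.000e+00 -2.300e-03] [ 0.2 -0.1 -0.5  0.1 -0.8  0.4  1.3 -0.1 -0.2 -0.6  1.   0.3 -0.1  0.2
 -0.5  0.2]
bar [ 60.    0.  110.5]
lipedgeTop [383. 338.]
lipback [383. 364.]
bar [383. 333.]
0.6 [-99.7 196.4]
0.7 [-106.7  191.6]
0.8 [-113.2  186.1]
0.9 [-119.1  180. ]
1.0 [-124.4  173.3]
1.1 [-128.9  166.1]
1.2 [-132.8  158.5]
1.3 [-135.8  150.6]
1.4 [-138.1  142.4]
1.5 [-139.5  134. ]
1.6 [-140.1  125.5]
1.7 [-139.8  117. ]
1.8 [-138.7  108.6]
```

Request:
arm_command:
  steps:
    - [[0, 0, 0], [20, -1.2, 5], 255]
    - [[0, 0, 0], [30, -1.9, 5], 255]
    - [[0, 0, 0], [35, -2.2, 0], 255]
    - [[0, 0, 0], [35, -2.2, 0], 255]
    - [[0, 0, 0], [35, -2.2, 0], 255]
    - [[0, 0, 0], [27, -1.7, 0], 255]
    - [[0, 0, 0], [0, 0, -15], 255]
    - [[0, 0, 0], [0, 0, -25], 255]
    - [[0, 0, 0], [0, 0, -20], 255]
    - [[0, 0, 0], [0, 0, 0], 255]

```text
clock: 12.9
position: [0.63, -0.0009, 0.189]
ee_rot: [-0.004, 0.032, 0.999, 0.0]
contact_force: [-0.0, -0.3, 0.5]
width: -0.0003
```

```bash
python3 look2.py 9; python3 - <<'E'
import cv2
im=cv2.imread('pics/s_9_raw.png');cv2.imwrite('pics/k9.png',cv2.resize(im[110:230,150:290],None,fx=5,fy=5,interpolation=cv2.INTER_CUBIC))
E
```

```text
12.9 [ 0.63   -0.0009  0.189 ] [-0.004  0.032  0.999  0.   ] [-0.  -0.3  0.5] [0.01 0.07 0.03] -0.00026361087194139653
```

View pics/k9.png

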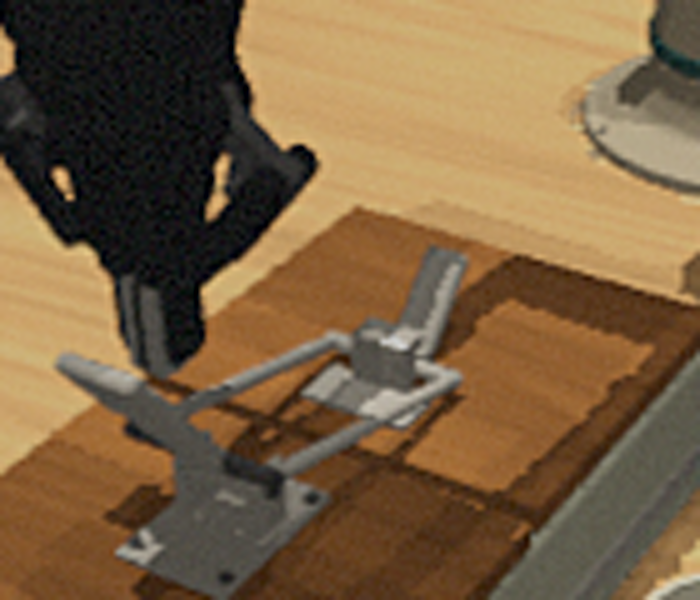

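Request:
arm_command:
  steps:
    - [[0, 0, 0], [4, -0.3, 1], 255]
    - [[0, 0, 0], [5, -0.3, 1], 255]
    - [[0, 0, 0], [5, -0.3, 0], 255]
    - [[0, 0, 0], [3.2, -0.2, -2.7], 255]
    - [[0, 0, 0], [3.2, -0.2, -2.8], 255]
    - [[0, 0, 0], [3, -0.2, -3], 255]
    - [[0, 0, 0], [3, -0.2, -3], 255]
    - [[0, 0, 0], [2.7, -0.2, -3.3], 255]
    - [[0, 0, 0], [2.6, -0.2, -3.4], 255]
    - [[0, 0, 0], [2.3, -0.1, -3.6], 255]
    - [[0, 0, 0], [2.2, -0.1, -3.6], 255]
    - [[0, 0, 0], [0, 0, 0], 255]

```text
clock: 14.55
position: [0.6699, -0.0036, 0.1681]
ee_rot: [0.0, 0.032, 0.999, 0.0]
contact_force: [-1.1, 0.8, 2.3]
width: -0.0003
```

```bash
python3 look2.py 10; python3 - <<'E'
import cv2
im=cv2.imread('pics/s_10_raw.png');cv2.imwrite('pics/k10.png',cv2.resize(im[110:230,150:290],None,fx=5,fy=5,interpolation=cv2.INTER_CUBIC))
E
```

```text
14.55 [ 0.6699 -0.0036  0.1681] [0.    0.032 0.999 0.   ] [-1.1  0.8  2.3] [ 0.03  0.3  -0.02] -0.00027348692954844134
```

View pics/k10.png

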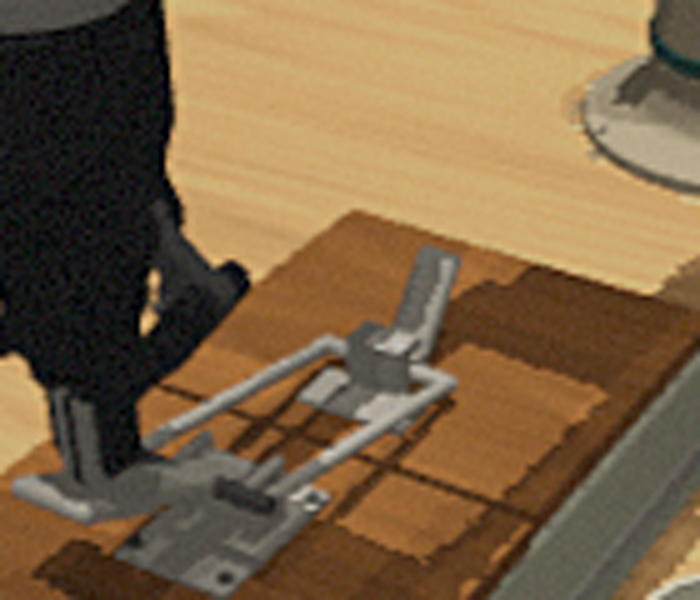

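Request:
arm_command:
  steps:
    - [[0, 0, 0], [2, -0.1, -3.8], 255]
    - [[0, 0, 0], [1.9, -0.1, -3.8], 255]
    - [[0, 0, 0], [1.5, -0.1, -3.9], 255]
    - [[0, 0, 0], [1.5, -0.1, -4], 255]
    - [[0, 0, 0], [1.2, -0.1, -4.1], 255]
    - [[0, 0, 0], [1.1, 0, -4.1], 255]
    - [[0, 0, 0], [0, 0, 0], 255]

```text
clock: 15.58
position: [0.6784, -0.0039, 0.144]
ee_rot: [-0.0, 0.032, 0.999, 0.0]
contact_force: [-0.0, -0.1, 0.2]
width: -0.0001
```

```bash
python3 look2.py 11; python3 - <<'E'
import cv2
im=cv2.imread('pics/s_11_raw.png');cv2.imwrite('pics/k11.png',cv2.resize(im[110:230,150:290],None,fx=5,fy=5,interpolation=cv2.INTER_CUBIC))
E
```

```text
15.575 [ 0.6784 -0.0039  0.144 ] [-0.     0.032  0.999  0.   ] [-0.  -0.1  0.2] [-0.05 -0.01  0.03] -5.934746973465193e-05
```

View pics/k11.png

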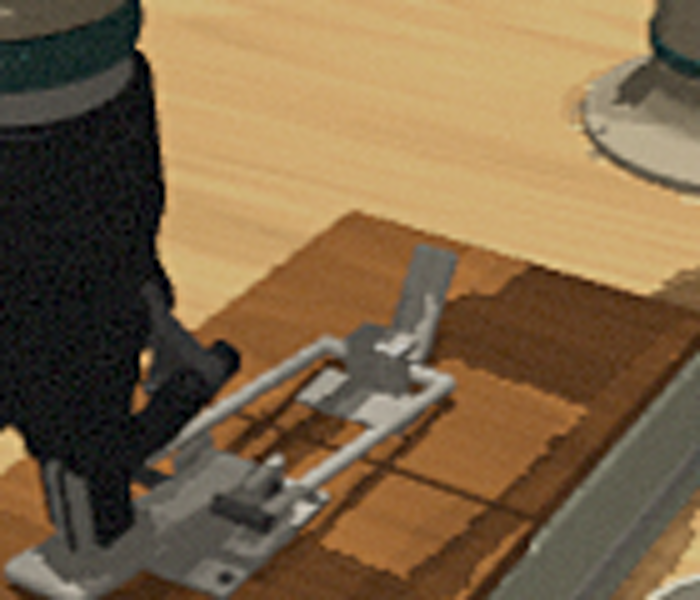

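Request:
arm_command:
  steps:
    - [[0, 0, 0], [0.6, 0, -4.2], 255]
    - [[0, 0, 0], [0.6, 0, -4.2], 255]
    - [[0, 0, 0], [0.3, 0, -4.2], 255]
    - [[0, 0, 0], [0.2, 0, -4.2], 255]
    - [[0, 0, 0], [0, 0, 0], 255]

```text
clock: 16.35
position: [0.6798, -0.004, 0.1273]
ee_rot: [-0.001, 0.032, 0.999, 0.0]
contact_force: [0.3, 0.4, 0.3]
width: 0.0
```

```bash
python3 look2.py 12; python3 - <<'E'
import cv2
im=cv2.imread('pics/s_12_raw.png');cv2.imwrite('pics/k12.png',cv2.resize(im[110:230,140:280],None,fx=5,fy=5,interpolation=cv2.INTER_CUBIC))
E
```

```text
16.35 [ 0.6798 -0.004   0.1273] [-0.001  0.032  0.999  0.   ] [0.3 0.4 0.3] [ 0.03  0.02 -0.02] 3.939295860078987e-05
```

View pics/k12.png

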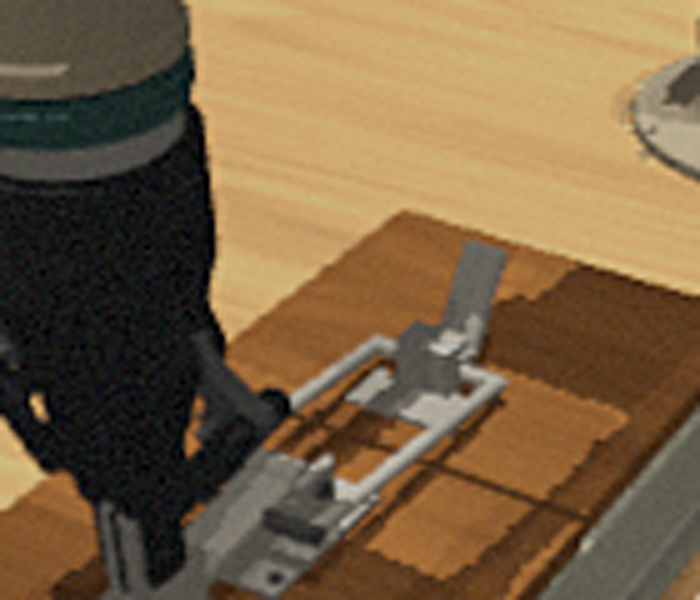

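Request:
arm_command:
  steps:
    - [[0, 0, 0], [0, 0, -3], 255]
    - [[0, 0, 0], [0, 0, -3], 255]
    - [[0, 0, 0], [0, 0, -2], 255]
    - [[0, 0, 0], [0, 0, -2], 255]
    - [[0, 0, 0], [0, 0, 0], 255]

```text
clock: 17.12
position: [0.6801, -0.004, 0.12]
ee_rot: [0.0, 0.032, 0.999, -0.0]
contact_force: [-2.8, 0.7, 9.8]
width: -0.0001
```

Request:
arm_command:
  steps:
    - [[0, 0, 0], [0, 0, -1.5], 255]
    - [[0, 0, 0], [0, 0, -1], 255]
    - [[0, 0, 0], [0, 0, 0], 255]

```text
clock: 17.5
position: [0.6801, -0.004, 0.1197]
ee_rot: [0.001, 0.032, 0.999, -0.0]
contact_force: [-5.8, 1.3, 17.1]
width: -0.0001
```

Rigid stop: 17 N and no more travel. I'll lift straight up and back off to look.

Request:
arm_command:
  steps:
    - [[0, 0, 0], [0, 0, 5], 255]
    - [[0, 0, 0], [0, 0, 15], 255]
    - [[0, 0, 0], [0, 0, 30], 255]
    - [[0, 0, 0], [0, 0, 40], 255]
    - [[0, 0, 0], [0, 0, 40], 255]
    - [[0, 0, 0], [-30, 0, 20], 255]
    - [[0, 0, 0], [-40, 0, 0], 255]
    - [[0, 0, 0], [-40, 0, 0], 255]
    - [[0, 0, 0], [-40, 0, 0], 255]
    - [[0, 0, 0], [-40, 0, 0], 255]
    - [[0, 0, 0], [0, 0, 0], 255]

```text
clock: 18.88
position: [0.4876, -0.0038, 0.2664]
ee_rot: [-0.0, 0.032, 0.999, 0.0]
contact_force: [1.3, 0.1, 0.2]
width: 0.0001
```

```bash
python3 look2.py 13; python3 - <<'E'
import cv2
im=cv2.imread('pics/s_13_raw.png');cv2.imwrite('pics/k13.png',cv2.resize(im[120:250,130:290],None,fx=4.5,fy=4.5,interpolation=cv2.INTER_CUBIC))
im=cv2.imread('pics/w_13_raw.png');cv2.imwrite('pics/k13w.png',cv2.resize(im,None,fx=1.5,fy=1.5,interpolation=cv2.INTER_CUBIC))
E
```

```text
18.875 [ 0.4876 -0.0038  0.2664] [-0.     0.032  0.999  0.   ] [1.3 0.1 0.2] [-0.03 -0.03  0.02] 7.519506993885455e-05
```

View pics/k13.png

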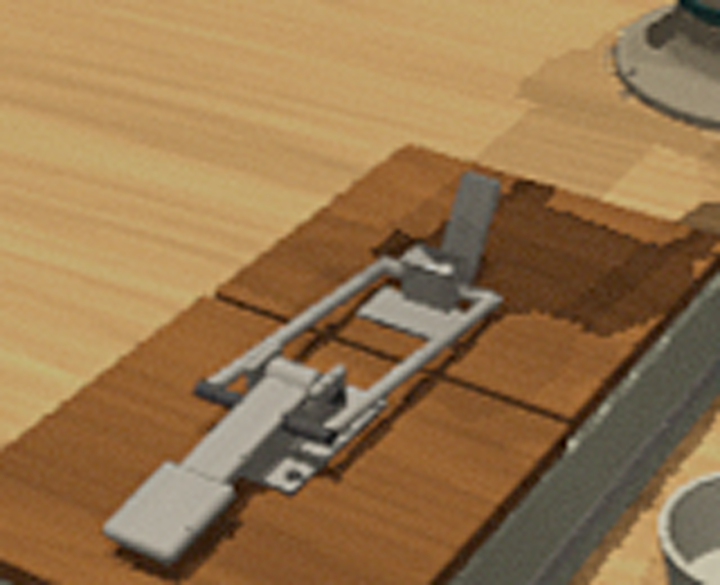

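View pics/k13w.png

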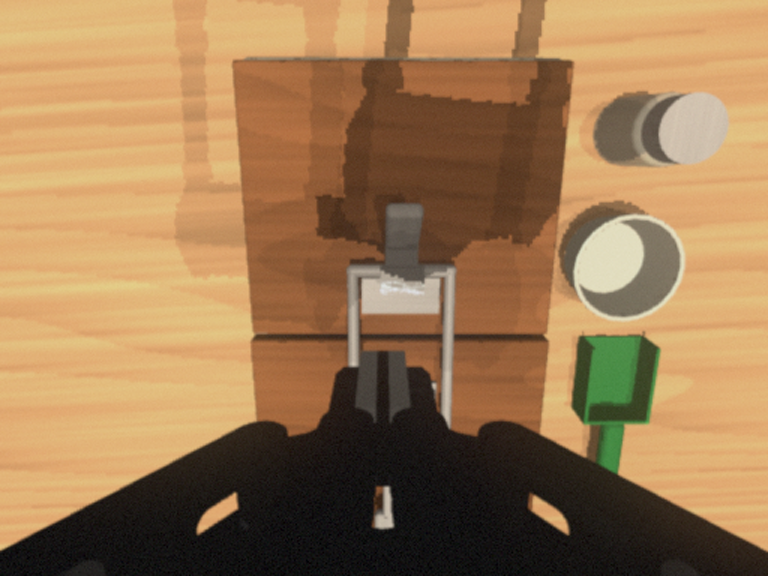

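```bash
python3 - <<'E'
from h import *
from scipy.optimize import least_squares
PS=imaging.camera_params('scene');W=dict(np.load('w_13.npz'))
b=[.5480,.0042,3.0785]
K=lambda u,v:[130+(u+.5)/4.5-.5,120+(v+.5)/4.5-.5]
obs=np.array([K(391,267),K(497,299),K(106,530),K(170,563),K(203,390),K(330,434)])
wobs=np.array([[ (u+.5)/1.5-.5,(v+.5)/1.5-.5] for u,v in((353,271),(449,270))])
def m(a):
    th,e,ox,oy,oz=a
    p=[bail(th,e-th,.132,.03),bail(th,e-th,.132,-.03),lev(th,.105,.017,0),lev(th,.105,-.017,0),bail(th,e-th,0,.036),bail(th,e-th,0,-.036)]
    return bx(b,p)+[ox,oy,oz]
f=least_squares(lambda a:np.r_[(proj(PS,m(a))-obs).ravel(),(proj(W,m(a)[:2])-wobs).ravel(),300*(a[2:]-[0,0,-.002])],[1.6,-.1,0,0,0])
th,e=f.x[:2];print(f.x.round(4),f.fun[:-3].round(1)); print('bar',(np.array(bail(th,e-th,.132,0))*1e3).round(1))
# lid far edge and gap in wrist 8 vs 13
for n,g in (('8',[(383,123),(383,405)]),('13',[(403,61),(403,336)])):
    Wn=dict(np.load(f'w_{n}.npz')); print(n,[ray_plane(Wn,[(u+.5)/1.5-.5,(v+.5)/1.5-.5],.098).round(4) for u,v in g])
a=cv2.imread('pics/raw_top.png');c=cv2.imread('pics/t_13_raw.png')
o=np.hstack([cv2.resize(x[130:320,215:385],None,fx=2.3,fy=2.3,interpolation=cv2.INTER_CUBIC) for x in(a,c)]);cv2.imwrite('pics/cmp.png',o)
E
```

```text
[ 1.6747e+00 -9.1900e-02 -0.0000e+00 -2.0000e-04 -1.0000e-03] [-1.1 -0.4 -0.8  0.4 -0.6  0.3  0.7 -0.4 -1.  -0.9  2.   1.2 -0.1 -0.4
  0.3  0.2]
bar [ 54.6   0.  109.6]
8 [array([0.3692, 0.0157, 0.098 ]), array([0.5408, 0.0049, 0.098 ])]
13 [array([0.3726, 0.0153, 0.098 ]), array([0.5416, 0.0065, 0.098 ])]
```

View pics/cmp.png

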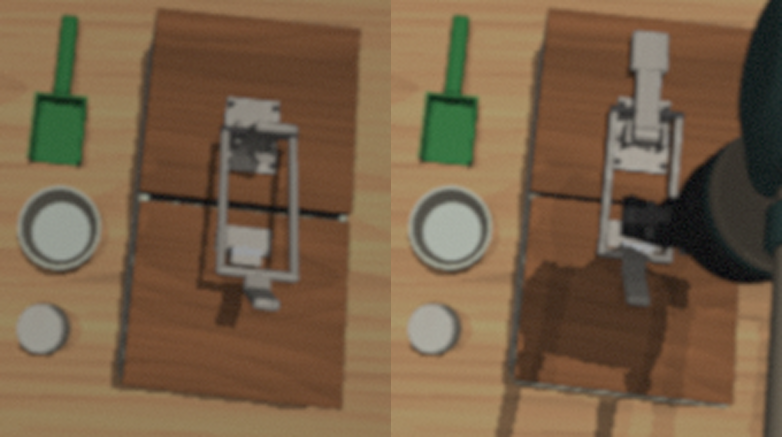

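Everything agrees with a closed latch: the lever is at about 1.675, the bar is at x = 54.6 mm under the lip, and the lid's far edge has moved about 3.4 mm. The other objects haven't moved, so I'm handing it in.

```bash
python3 -c "
from rig import manip
print(manip.sign_off())"
```

```text
the job is handed in; nothing more can be done
None
```

The latch is closed and the job is handed in, at about 19 s of the 58 s allowed.

**What I did:** I pinched the pull tab and swung the bail down outside the keeper lip. I then pulled it back towards the lever until the bar stopped against the keeper post, at about 10 N. After letting go, I pressed the lever over with the closed fingertips onto a hard stop at about 17 N, then lifted clear.

**Last checks, from the scene and wrist cameras with the arm clear:**
- **Lever:** the angle measured about 1.675, against 1.68 for fully closed.
- **Bail bar:** it sits under the lip, about 110 mm above the ledge; the lip's underside is at 119 mm.
- **Lid:** its far edge moved about 3.4 mm (4 mm expected), and the gap to the deck is visibly narrower.
- **Other things:** the scoop, shaker and ramekin look unmoved in the before and after top views.

**What disagreed or stayed unclear:**
- The camera fits of the bin disagreed by 1–3 px, and its height came out 1–3 mm below nominal in the later fits (up to 9 mm in the earliest).
- The force readings at the end of each lever move never showed a peak from the lid's pull. The snap past dead centre is therefore inferred from the final lever angle and from the latch staying closed after I lifted off.

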